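Wipe the chips off a clock plate into the empty pan

ROBOT

A 6-joint arm with a two-finger parallel gripper is mounted at the origin on the work surface. World frame = base frame: x ahead of the robot, y to its left, z up, the work surface at z = 0. Lengths are in m, angles in rad, forces in N, time in s.
With the tool pointing down it reaches from about 0.3 to 0.825 m from the base axis. Payload 5.4 kg.
Tool frame: the origin (TCP) lies midway between the tips of the shut fingers; the grasp point (between the pads) lies 19 mm behind it (manip.hold_point_z is the distance from the TCP to the grasp point, in m); z points along the fingers, y is the line along which they close (so a half turn about z gives the same grasp; the last joint's range is limited). The gripper opens to 92 mm and grips with 3 to 60 N. Pads are 20 mm wide; open, the fingers measure 128 mm over their backs; the gripper's body (75 mm by 189 mm) begins 69 mm behind the grasp point.
Start: joints at [-1.352, 0.158, 1.597, -0, 1.386, -0.21], TCP at [0.239, -0.523, 0.215] pointing down, gripper open.
Joint ranges: [-2.91, 2.91], [-0.94, 2.29], [0.18, 2.7], [-1.29, 4.43], [0.17, 2.64], [-3, 3]. Speed limits (rad/s): [2.57, 2.57, 3.14, 3.14, 3.14, 3.14].

INTERFACE

Orientations are given as [roll, pitch, yaw] about the fixed x, y, z axes, in that order (R = Rz(yaw) Ry(pitch) Rx(roll)).
In Python, from cell import manip, viewer gives the robot as it stands. The module is installed in compiled form; this text tells all that it offers.
- The arm moves only by the tool carry_out, never from a script. Its argument "increments" is a list of rows, each a list of 5 numbers: the finger opening in mm, from 0 to 91.9, then the shift along the tool's x, y, z in mm, then the turn about the tool's z in degrees. In form: [[claw, tx, ty, tz, turn], ...]. A call has exactly 8 rows; each row shifts and turns the commanded pose from where the row before left it, along the tool's axes as they then stand; what a row does not reach is not made up. A row lasts 1/12 s, in which the tool goes at most 41.7 mm and 7.16 degrees, less where a joint would pass 70% of its speed; a pose out of reach is approached as far as the arm can. A call with a gripper value outside its range is refused whole. The fingers move at their own pace and stop on an object; "squeeze" is the grip in N (left out, the last holds). Time passes only in rows, so rows that do not move let the fingers close, or fill a call up. It gives the time, the measured TCP pose, the force, the opening and the grip force at its end, in the units of the state.
- manip.state(): the state, without advancing time (a new reading comes with each control period).
- viewer.capture(name): name is "side" or "top"; returns the picture (420x560x3 uint8, blue, green, red); there is no depth.
- viewer.get_calibration(name): a dict with "camera_matrix" (3x3 intrinsics, pixels), "dist_coeffs" ([k1, k2, p1, p2, k3] as OpenCV has them; the pictures are not rectified), "world_to_cam" (4x4, takes a point from world to camera coordinates). Camera axes: x right, y down, z forward; pixel columns grow to the right and rows downward; lengths in m; the calibration is good to about 2 mm. A picture is of the moment at which its call begins. get_calibration takes no time and is no camera call.
- manip.sign_off(): hands the job in; it is judged then, once.
The state is a dict: "time_s": time; "joint_pos": joint angles; "joint_vel": joint speeds; "effort": joint torques, N m; "ee_pos": TCP position; "tool_rot": TCP orientation; "contact_force": force on the tool from outside, world axes, zero at the start; "wrist_torque": the same for the moment, N m; "finger_gap": opening from 0.0 (shut) to 1.0 (fully open); "grip_force": force on a finger pad.
Only numpy, scipy, OpenCV 4.12 (cv2) and the standard library are available. Lean on these libraries where they do the work, as an engineer would, in place of code of your own. Each camera call takes 0.05 s, during which the arm holds its last target. There are 200 camera calls.

TASK

Steel chips lie on the brass clock plate, which has an open pan at each end: one pan is empty, the other holds finished clock wheels. Take the scraper block from its leaning rack, wipe all four chips with it off the plate into the empty pan without touching the chips with the fingers, then put the scraper back in its rack as it stood and let go. Leave the wheels and everything else on the bench where they are.

Things in the scene. Friction and masses are not known exactly. Their poses are not given: they have to be found in the camera images.
- plate: Fixed level brass plate 200 x 130 mm, 4 mm thick, on four pillars: its top is 50 mm above the origin (at bench height under its centre). Its x axis is the long direction. No rims, no real holes (dark spots are surface marks). The short edges are at x = +-100 mm; a pan stands beyond each, its near wall reaching 6 mm under the overhanging edge
- chip_pan: The empty pan: fixed open aluminium box 95 (its x) x 140 (its y) x 38 mm high, walls 4 mm, origin at the centre of its underside, same yaw as the plate. Its centre is 141.5 mm from the plate's centre along the plate's x, on the + or the - side (differs from start to start). Its rim is 12 mm below the plate's top
- wheel_tray: A fixed pan identical to the empty one, at the other end of the plate, holding two loose brass wheels
- chip1: Loose bent steel chip (offcut) 30 x 16 mm and 10 mm high at its highest end, 12 g, lying flat; origin at the centre of its underside. At the start it lies on the plate, its centre at most 42 mm from the plate's centre along the plate's x and 30 mm along its y, any yaw; the four do not touch one another
- chip2: Loose bent steel chip (offcut) 30 x 16 mm and 10 mm high at its highest end, 12 g, lying flat; origin at the centre of its underside. At the start it lies on the plate, its centre at most 42 mm from the plate's centre along the plate's x and 30 mm along its y, any yaw; the four do not touch one another
- chip3: Loose bent steel chip (offcut) 30 x 16 mm and 10 mm high at its highest end, 12 g, lying flat; origin at the centre of its underside. At the start it lies on the plate, its centre at most 42 mm from the plate's centre along the plate's x and 30 mm along its y, any yaw; the four do not touch one another
- chip4: Loose bent steel chip (offcut) 30 x 16 mm and 10 mm high at its highest end, 12 g, lying flat; origin at the centre of its underside. At the start it lies on the plate, its centre at most 42 mm from the plate's centre along the plate's x and 30 mm along its y, any yaw; the four do not touch one another
- scraper: Scraper block, a flat slab 110 mm wide (its y), 20 mm thick (its x), 125 mm tall (its z), 0.2 to 0.35 kg: grey blade z 0 to 56 mm, above it a wooden grip 100 mm wide. Origin at the middle of the blade's flat bottom; z points up to the top of the grip. Grip it across its 20 mm thickness. Either flat face can push; it may be put back either way round
- scraper_grip (a point): Point in the middle of the scraper's wooden grip, 105 mm from its origin along its z axis, 20 mm below its top
- rack: Fixed wooden rack 120 x 142 mm, 90 mm high; origin at the centre of its underside. The scraper leans in it 0.55 rad from vertical, top towards the rack's -x, width along its y: foot on a ledge, lower 60 mm of its back on a board, the rest free on both faces. Around the foot, a front lip 12 mm high (12 mm clear) and two cheeks 30 mm high (8 mm clear each)
- rack_seat (a point): Point on the rack's ledge where the scraper's origin is when it is home: 30 mm from the rack's origin along its x, 30 mm above it
- rack_grip (a point): Point in the air where the middle of the scraper's grip (scraper_grip) is when it is home; the line from rack_seat to rack_grip (105 mm) is the lean of the scraper and the direction along which it slides out and in
- movement: A bystander: fixed stand 120 x 130 mm, about 100 mm high, with a round clock movement in a black ring leaning on it; stands on the side of the plate opposite the rack. Origin under its centre
- large_wheel: A bystander: loose brass clock wheel, 66 mm across, with a thin steel arbor 28 mm high, in the wheel tray. Origin at the centre of its underside
- small_wheel: A bystander: loose brass clock wheel, 44 mm across, with a thin steel arbor 28 mm high, in the wheel tray. Origin at the centre of its underside
- oil_bottle: A bystander: bottle 44 mm across, 90 mm tall, standing. Origin at the centre of its underside
- loupe: A bystander: black eyeglass, a stub cone 48 mm across and 50 mm tall, standing. Origin at the centre of its underside
- screwdriver: A bystander: screwdriver 170 mm long, lying on the bench
- brush: A bystander: brush 160 mm long, lying on the bench

How it is judged:
On the way, in this order (a step that is already met when the one before it is completed fails the run):
1. the scraper is lifted clear of its rack (its foot more than 80 mm from its seat) (distance between scraper and rack_seat above 0.08 m), for 0.2 s.
2. all four chips are in the empty pan while the scraper is still out of its rack (x of chip1 in the frame of chip_pan between -0.0475 and 0.0475 m and y of chip1 in the frame of chip_pan between -0.07 and 0.07 m and z of chip1 in the frame of chip_pan between -0.005 and 0.036 m and x of chip2 in the frame of chip_pan between -0.0475 and 0.0475 m and y of chip2 in the frame of chip_pan between -0.07 and 0.07 m and z of chip2 in the frame of chip_pan between -0.005 and 0.036 m and x of chip3 in the frame of chip_pan between -0.0475 and 0.0475 m and y of chip3 in the frame of chip_pan between -0.07 and 0.07 m and z of chip3 in the frame of chip_pan between -0.005 and 0.036 m and x of chip4 in the frame of chip_pan between -0.0475 and 0.0475 m and y of chip4 in the frame of chip_pan between -0.07 and 0.07 m and z of chip4 in the frame of chip_pan between -0.005 and 0.036 m and distance between scraper and rack_seat above 0.06 m), for 0.2 s.
At the end, for the whole second after the job is handed in: All four chips lie at rest in the pan that was empty (their centres inside its 95 x 140 mm outline and below its rim), and the scraper stands at rest in its rack: its foot within 22 mm of rack_seat and scraper_grip within 28 mm of rack_grip (x of chip1 in the frame of chip_pan between -0.0475 and 0.0475 m and y of chip1 in the frame of chip_pan between -0.07 and 0.07 m and z of chip1 in the frame of chip_pan between -0.005 and 0.036 m and x of chip2 in the frame of chip_pan between -0.0475 and 0.0475 m and y of chip2 in the frame of chip_pan between -0.07 and 0.07 m and z of chip2 in the frame of chip_pan between -0.005 and 0.036 m and x of chip3 in the frame of chip_pan between -0.0475 and 0.0475 m and y of chip3 in the frame of chip_pan between -0.07 and 0.07 m and z of chip3 in the frame of chip_pan between -0.005 and 0.036 m and x of chip4 in the frame of chip_pan between -0.0475 and 0.0475 m and y of chip4 in the frame of chip_pan between -0.07 and 0.07 m and z of chip4 in the frame of chip_pan between -0.005 and 0.036 m and distance between scraper and rack_seat below 0.022 m and distance between scraper_grip and rack_grip below 0.028 m and linear speed of each of chip1, chip2, chip3, chip4, scraper below 0.02 m/s); the robot touches nothing.
It fails at once if the fingers touch a chip with more than 1 N (contact force between the fingers and chip1 above 1 N or contact force between the fingers and chip2 above 1 N or contact force between the fingers and chip3 above 1 N or contact force between the fingers and chip4 above 1 N).
It fails at once if a chip falls into the wheel tray ((x of chip1 in the frame of wheel_tray between -0.0475 and 0.0475 m and y of chip1 in the frame of wheel_tray between -0.07 and 0.07 m and z of chip1 in the frame of wheel_tray between -0.005 and 0.036 m) or (x of chip2 in the frame of wheel_tray between -0.0475 and 0.0475 m and y of chip2 in the frame of wheel_tray between -0.07 and 0.07 m and z of chip2 in the frame of wheel_tray between -0.005 and 0.036 m) or (x of chip3 in the frame of wheel_tray between -0.0475 and 0.0475 m and y of chip3 in the frame of wheel_tray between -0.07 and 0.07 m and z of chip3 in the frame of wheel_tray between -0.005 and 0.036 m) or (x of chip4 in the frame of wheel_tray between -0.0475 and 0.0475 m and y of chip4 in the frame of wheel_tray between -0.07 and 0.07 m and z of chip4 in the frame of wheel_tray between -0.005 and 0.036 m)).
It fails at once if a wheel in the tray is moved by more than 20 mm (distance of any of large_wheel, small_wheel from where it was at the start of the episode above 0.02 m).
It fails at once if the oil bottle, loupe, screwdriver or brush is moved by more than 20 mm (distance of any of oil_bottle, loupe, screwdriver, brush from where it was at the start of the episode above 0.02 m).
It also fails if it takes over 61 s, if anything falls off the work surface, if the arm or the gripper's body presses on something with over 40 N, if the wrist force passes 120 N, or if a joint passes its speed limit or range.

## Working session

There is one attempt and no reset: what is moved stays moved. The work goes in short steps, Python scripts to look and compute and a tool call to move; the robot and the scene stay as the last step left them, time stands still between calls to the robot, and variables do not carry over. Pictures are saved under pics/ and viewed, at most 10 in all, crops included, and the job is handed in when it is done.

Besides the shell and the picture viewer there is one more tool, called after "Call:" as name(argument=value, ...) on one line, values as JSON. carry_out: Moves the arm, as the interface text tells. Its arguments: {"type":"object","properties":{"increments":{"type":"array"},"squeeze":{"type":"number"}},"required":["increments"]}

```bash
mkdir -p pics; python3 - <<'E'
from cell import manip, viewer
import cv2,numpy as np
for n in("side","top"):
    cv2.imwrite(f"pics/{n}0.png",viewer.capture(n))
    c=viewer.get_calibration(n);np.set_printoptions(precision=4,suppress=True)
    print(n,c["camera_matrix"],c["dist_coeffs"]);T=np.array(c["world_to_cam"]);print(-T[:3,:3].T@T[:3,3],T[:3,:3])
s=manip.state();print(s,manip.hold_point_z)
E
```

```text
side [[390.9332   0.     282.273 ]
 [  0.     390.9332 206.3377]
 [  0.       0.       1.    ]] [-0.0075  0.      0.      0.      0.    ]
[0.4109 0.7119 0.6381] [[-0.9907 -0.1359  0.0009]
 [-0.0821  0.5931 -0.8009]
 [ 0.1084 -0.7936 -0.5988]]
top [[443.193    0.     275.608 ]
 [  0.     443.193  215.1673]
 [  0.       0.       1.    ]] [-0.0855  0.      0.      0.      0.    ]
[ 0.4499 -0.0186  1.1648] [[-0.002  -1.     -0.0084]
 [-0.9981  0.0025 -0.0613]
 [ 0.0613  0.0083 -0.9981]]
{'time_s': 0.1, 'joint_pos': array([-1.3521,  0.159 ,  1.598 ,  0.    ,  1.3862, -0.2101]), 'joint_vel': array([ 0.0003, -0.0004, -0.0042,  0.0014, -0.0003,  0.0012]), 'effort': array([ -0.0008, -38.6506, -32.296 ,   0.0701,   0.034 ,  -0.    ]), 'ee_pos': array([ 0.2389, -0.5224,  0.2138]), 'tool_rot': array([-3.14  , -0.0004,  0.4288]), 'contact_force': array([ 0.3053, -0.5681, -0.6496]), 'wrist_torque': array([0.0552, 0.0563, 0.0063]), 'grip_force': 0.0, 'finger_gap': 0.9963280722331469} 0.0187
```

View pics/top0.png

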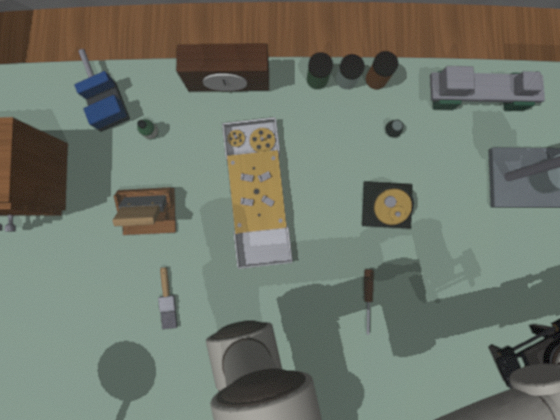

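View pics/side0.png

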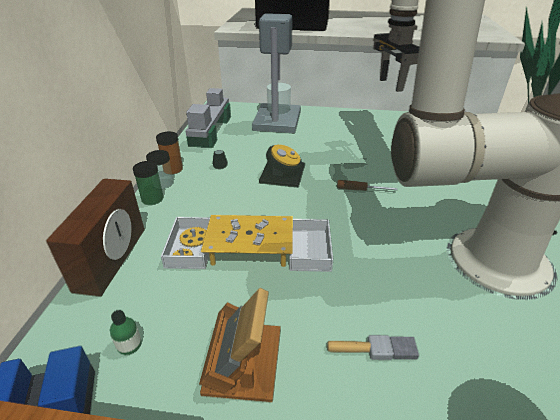

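The top view shows the plate around (257,190). The empty pan is on the robot side at (265,248), and the wheel tray is on the far side. The rack with the scraper is at (145,210), its grip top leaning toward the robot. The brush is at (167,295). In the side view the rack is at (240,345) and the plate at (250,235).

```bash
cat > h.py <<'E'
import cv2,numpy as np
from cell import manip,viewer
np.set_printoptions(precision=4,suppress=True)
def cal(n):
    c=viewer.get_calibration(n);return np.array(c["camera_matrix"]),np.array(c["dist_coeffs"]),np.array(c["world_to_cam"])
def ray(n,p):
    K,d,T=cal(n);q=cv2.undistortPoints(np.array(p,float).reshape(-1,1,2),K,d).reshape(-1,2)
    return -T[:3,:3].T@T[:3,3],np.c_[q,np.ones(len(q))]@T[:3,:3]
def onz(n,p,z):
    o,r=ray(n,p);return o+r*((z-o[2])/r[:,2])[:,None]
def proj(n,P):
    K,d,T=cal(n);return cv2.projectPoints(np.array(P,float).reshape(-1,1,3),cv2.Rodrigues(T[:3,:3])[0],T[:3,3],K,d)[0].reshape(-1,2)
def tri(pt,ps):
    o1,r1=ray("top",pt);o2,r2=ray("side",ps);out=[]
    for a,b in zip(r1,r2):
        s=np.linalg.lstsq(np.c_[a,-b],o2-o1,rcond=None)[0];out.append(np.r_[(o1+a*s[0]+o2+b*s[1])/2,np.linalg.norm(o1+a*s[0]-o2-b*s[1])])
    return np.array(out)
E
python3 - <<'E'
from h import *
t=cv2.imread("pics/top0.png");s=cv2.imread("pics/side0.png")
hsv=cv2.cvtColor(t,cv2.COLOR_BGR2HSV);m=cv2.inRange(hsv,(15,120,100),(30,255,255))
m[:,:215]=0;m[:,300:]=0;m[:,:]=cv2.morphologyEx(m,cv2.MORPH_CLOSE,np.ones((9,9)))
m[:152]=0
c=max(cv2.findContours(m,0,2)[0],key=cv2.contourArea);r=cv2.minAreaRect(c);b=cv2.boxPoints(r)
print(b);print(onz("top",b,.05))
A=cv2.resize(t[180:240,105:185],None,fx=7,fy=7,interpolation=2)
B=cv2.resize(s[280:405,195:290],None,fx=4,fy=4,interpolation=2)
cv2.imwrite("pics/r1.png",cv2.resize(t[180:240,105:185],(800,600),interpolation=2))
cv2.imwrite("pics/r2.png",cv2.resize(s[280:405,190:290],(480,600),interpolation=2))
cv2.imwrite("pics/p1.png",cv2.resize(t[112:272,215:305],(338,600),interpolation=2))
E
```

```text
[[227.5244 154.7195]
 [276.3659 149.2927]
 [284.8903 226.0122]
 [236.0488 231.439 ]]
[[ 0.6731  0.1129  0.05  ]
 [ 0.6865 -0.0117  0.05  ]
 [ 0.491  -0.0327  0.05  ]
 [ 0.4776  0.0903  0.05  ]]
```

View pics/r1.png

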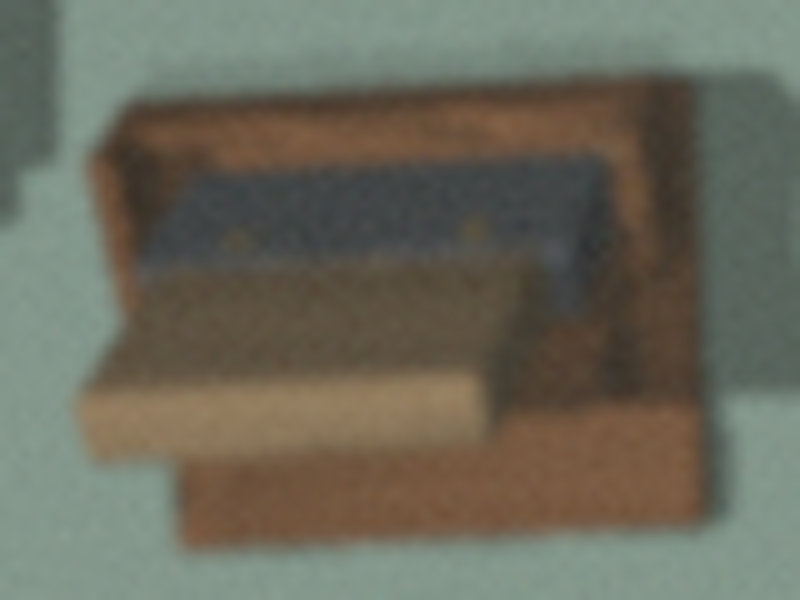

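View pics/r2.png

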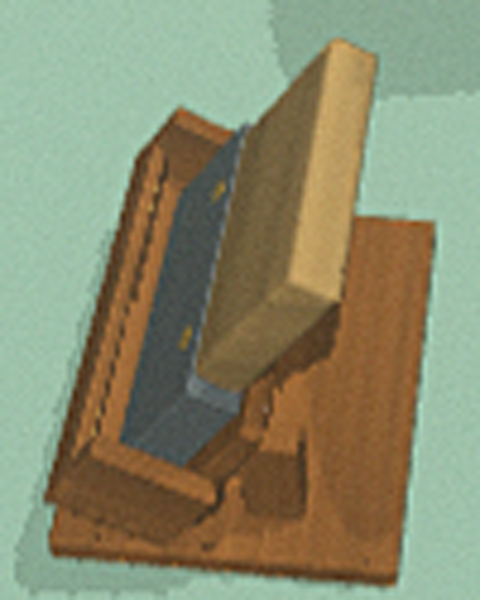

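View pics/p1.png

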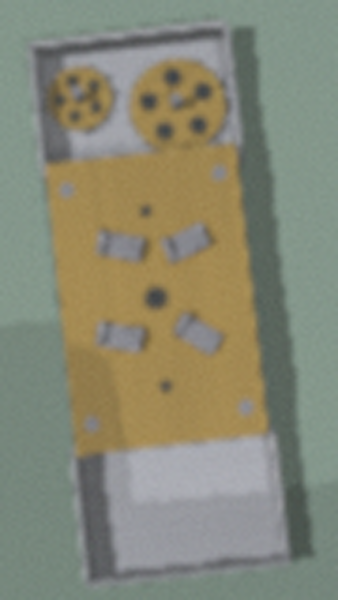

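The top crop shows the grip's end face at crop corners (78,395), (490,375), (490,437), (95,462). The side crop shows the same face at (290,283), (335,40), (378,57), (335,303). The four chips lie mid-plate, and the plate crop corners are (46,163), (237,145), (270,434), (78,454).

```bash
python3 - <<'E'
from h import *
def un(p,o,s): return (np.array(p,float)+.5)/s-.5+np.array(o)
pl=un([(46,163),(237,145),(270,434),(78,454)],(215,112),np.array([338/90,3.75]))
P=onz("top",pl,.05);print("plate",P,P.mean(0),np.linalg.norm(P-np.roll(P,-1,0),axis=1))
print("center spot",onz("top",un([(156,297)],(215,112),3.75),.05))
d=(P[0]+P[1]-P[2]-P[3]);print("yaw",np.degrees(np.arctan2(d[1],d[0])))
ch=un([(122,245),(188,242),(122,336),(199,333)],(215,112),3.75);C=onz("top",ch,.055);print("chips",C)
T=un([(78,395),(490,375),(490,437),(95,462)],(105,180),10);S=un([(290,283),(335,40),(378,57),(335,303)],(190,280),4.8)
X=tri(T,S);print("grip end FL FR BR BL",X,X.mean(0))
# rack base bottom edges: top view near base corners & far; base plate thickness unknown, side view near-bottom corners on z=0
print("rack base top",onz("top",un([(180,548),(700,522)],(105,180),10),0.0))
print("rack base side",onz("side",un([(52,555),(395,585),(433,222)],(190,280),4.8),0.0))
E
```

```text
plate [[ 0.6722  0.1146  0.05  ]
 [ 0.6839 -0.0152  0.05  ]
 [ 0.4876 -0.0368  0.05  ]
 [ 0.4744  0.0919  0.05  ]] [0.5795 0.0386 0.05  ] [0.1303 0.1976 0.1294 0.1991]
center spot [[0.5802 0.0395 0.05  ]]
yaw 6.4096214567908225
chips [[0.6149 0.0622 0.055 ]
 [0.6168 0.0177 0.055 ]
 [0.5534 0.062  0.055 ]
 [0.5552 0.0104 0.055 ]]
grip end FL FR BR BL [[0.5049 0.3756 0.1349 0.0001]
 [0.5093 0.2767 0.1343 0.0004]
 [0.4944 0.2779 0.1291 0.0014]
 [0.4903 0.3747 0.126  0.0018]] [0.4997 0.3262 0.1311 0.0009]
rack base top [[0.4713 0.3986 0.    ]
 [0.4782 0.2583 0.    ]]
rack base side [[0.5897 0.4029 0.    ]
 [0.4707 0.3969 0.    ]
 [0.4786 0.2497 0.    ]]
```

Call:
carry_out(increments=[[91.9,0,0,0,-7],[91.9,0,0,0,-7],[91.9,0,0,0,-7],[91.9,0,0,0,-7],[91.9,0,0,0,-7],[91.9,0,0,0,-7],[91.9,0,0,0,-7],[91.9,0,0,0,-7]], squeeze=15)

```text
time_s: 0.77
ee_pos: [0.239, -0.5226, 0.214]
tool_rot: [-3.141, -0.001, 1.412]
contact_force: [0.8, 0.0, -0.1]
finger_gap: 1.006
grip_force: 0.0
```

Call:
carry_out(increments=[[91.9,0,0,0,-6],[91.9,0,0,0,-6],[91.9,28,10,0,0],[91.9,28,10,0,0],[91.9,28,10,0,0],[91.9,28,10,0,0],[91.9,28,10,0,0],[91.9,28,10,0,0]])

```text
time_s: 1.43
ee_pos: [0.2915, -0.3507, 0.2141]
tool_rot: [-3.141, -0.001, 1.615]
contact_force: [-0.8, -0.6, -0.3]
finger_gap: 1.0
grip_force: 0.0
```

Call:
carry_out(increments=[[91.9,28,10,0,0],[91.9,28,10,0,0],[91.9,28,10,0,0],[91.9,28,10,0,0],[91.9,28,10,0,0],[91.9,28,10,0,0],[91.9,28,10,0,0],[91.9,28,10,0,0]])

```text
time_s: 2.1
ee_pos: [0.3613, -0.1235, 0.2143]
tool_rot: [-3.141, -0.0, 1.615]
contact_force: [0.6, -0.4, -0.5]
finger_gap: 1.0
grip_force: 0.0
```

Call:
carry_out(increments=[[91.9,28,10,0,0],[91.9,28,10,0,0],[91.9,28,10,0,0],[91.9,28,10,0,0],[91.9,28,10,0,0],[91.9,28,10,0,0],[91.9,28,10,0,0],[91.9,28,10,0,0]])

```text
time_s: 2.77
ee_pos: [0.4311, 0.104, 0.2143]
tool_rot: [-3.141, -0.0, 1.616]
contact_force: [0.4, -0.4, -0.1]
finger_gap: 1.002
grip_force: 0.0
```

Call:
carry_out(increments=[[91.9,27.5,11,0,0],[91.9,27.5,11,0,0],[91.9,27.5,11,0,0],[91.9,27.5,11,0,0],[91.9,27.5,11,0,0],[91.9,27.5,11,0,0],[91.9,27.5,11,0,0],[91.9,27,11,0,0]])

```text
time_s: 3.43
ee_pos: [0.5092, 0.327, 0.2139]
tool_rot: [-3.141, 0.0, 1.616]
contact_force: [-0.2, 0.2, -0.2]
finger_gap: 0.999
grip_force: 0.0
```

```bash
python3 - <<'E'
from h import *
t=viewer.capture("top");s=viewer.capture("side");print(manip.state()["ee_pos"],manip.state()["joint_pos"])
a=cv2.resize(s[170:410,170:320],(375,600),interpolation=2);b=cv2.resize(t[170:250,95:195],(425,340),interpolation=2)
o=np.zeros((600,800,3),np.uint8);o[:,:375]=a;o[:340,375:]=b;cv2.imwrite("pics/a1.png",o)
E
```

```text
[0.5092 0.3284 0.2134] [0.3731 0.2391 1.5065 0.001  1.397  0.3249]
```

View pics/a1.png

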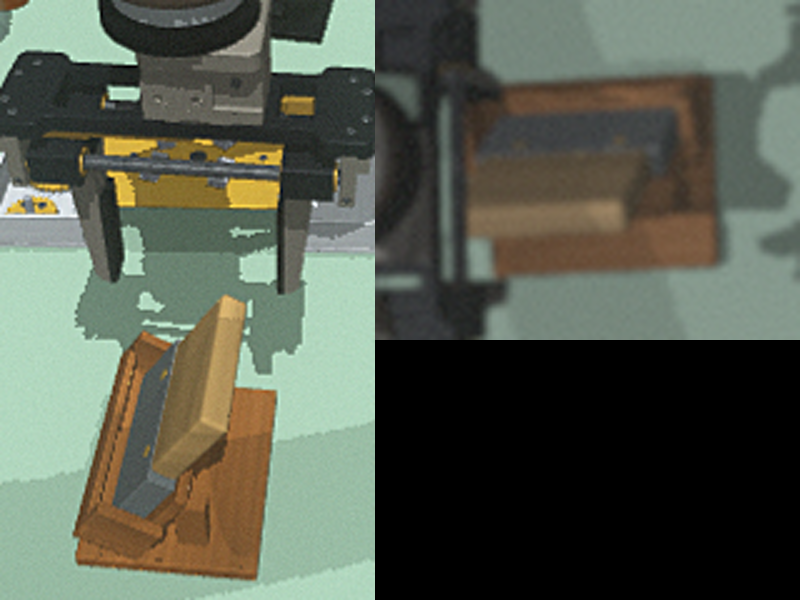

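The open fingers (crop (105,270) and (290,285)) hang above the rack and straddle the grip top at (225,310), as planned, so I'll descend.

Call:
carry_out(increments=[[91.9,0,0,15,0],[91.9,0,0,15,0],[91.9,0,0,15,0],[91.9,0,0,15,0],[91.9,0,0,15,0],[91.9,0,0,15,0],[91.9,0,0,15,0],[60,0,0,0,0]])

```text
time_s: 4.2
ee_pos: [0.5066, 0.3237, 0.1058]
tool_rot: [-3.135, 0.003, 1.615]
contact_force: [0.1, -0.5, -0.6]
finger_gap: 0.95
grip_force: 0.0
```

Call:
carry_out(increments=[[60,0,0,0,0],[52,0,0,0,0],[52,0,0,0,0],[52,0,0,0,0],[52,0,0,0,0],[52,0,0,0,0],[52,0,0,0,0],[52,0,0,0,0]])

```text
time_s: 4.87
ee_pos: [0.5093, 0.3256, 0.1097]
tool_rot: [3.141, -0.0, 1.616]
contact_force: [-0.1, -0.2, -0.3]
finger_gap: 0.564
grip_force: 0.0
```

Call:
carry_out(increments=[[52,0,5,0,0],[52,0,5,0,0],[50,0,5,-1,0],[48,0,5,-1,0],[46,0,5,-1,0],[44,0,4,-1,0],[42,0,4,-1,0],[40,0,4,-1,0]])

```text
time_s: 5.53
ee_pos: [0.5469, 0.3272, 0.1157]
tool_rot: [3.141, -0.0, 1.616]
contact_force: [0.0, -0.3, 1.9]
finger_gap: 0.438
grip_force: 0.3
```

Call:
carry_out(increments=[[38,0,4,-1,0],[36,0,4,-1,0],[34,0,4,0,0],[32,0,3,0,0],[30,0,2,0,0],[28,0,0,0,0],[28,0,0,0,0],[28,0,0,0,0]])

```text
time_s: 6.2
ee_pos: [0.563, 0.3279, 0.1174]
tool_rot: [-3.141, 0.0, 1.616]
contact_force: [0.1, -0.1, -0.4]
finger_gap: 0.304
grip_force: 0.1
```

```bash
python3 - <<'E'
from h import *
t=viewer.capture("top");s=viewer.capture("side");print(manip.state()["ee_pos"],manip.state()["joint_pos"])
a=cv2.resize(s[170:410,170:320],(375,600),interpolation=2);b=cv2.resize(t[170:250,95:195],(425,340),interpolation=2)
o=np.zeros((600,800,3),np.uint8);o[:,:375]=a;o[:340,375:]=b;cv2.imwrite("pics/a2.png",o)
E
```

```text
[0.563  0.3279 0.1175] [ 0.3423  0.4353  1.4546 -0.      1.252   0.2974]
```

View pics/a2.png

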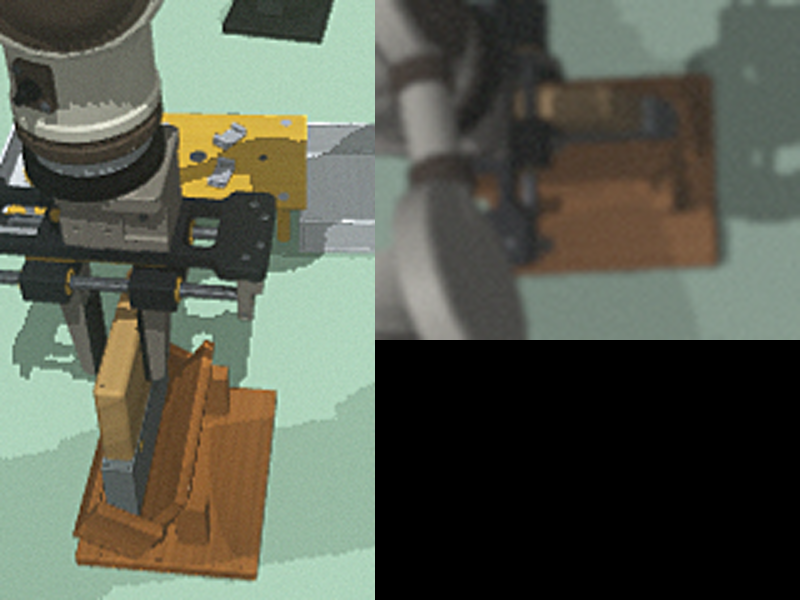

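The scraper now stands nearly upright between the fingers (crop (120,400)), with its foot still in the ledge. I'll close and lift.

Call:
carry_out(increments=[[24,0,0,0,0],[20,0,0,0,0],[15,0,0,0,0],[15,0,0,0,0],[15,0,0,0,0],[15,0,0,0,0],[15,0,0,0,0],[15,0,0,0,0]], squeeze=45)

```text
time_s: 6.97
ee_pos: [0.5613, 0.3279, 0.1173]
tool_rot: [-3.137, 0.0, 1.616]
contact_force: [-5.6, -0.6, 3.1]
finger_gap: 0.219
grip_force: 44.9
```

Call:
carry_out(increments=[[15,0,0,-5,0],[15,0,0,-10,0],[15,0,0,-15,0],[15,0,0,-15,0],[15,0,0,-15,0],[15,0,0,-15,0],[15,0,0,-15,0],[15,0,0,-15,0]])

```text
time_s: 7.63
ee_pos: [0.5636, 0.3279, 0.2241]
tool_rot: [3.14, -0.0, 1.615]
contact_force: [-0.6, -0.3, -2.6]
finger_gap: 0.214
grip_force: 45.0
```

Call:
carry_out(increments=[[15,-12,4,0,0],[15,-25,7,0,0],[15,-25,7,0,0],[15,-25,7,0,0],[15,-25,7,0,0],[15,-25,7,0,0],[15,-25,7,0,0],[15,-25,7,0,0]])

```text
time_s: 8.3
ee_pos: [0.6248, 0.1411, 0.2219]
tool_rot: [-3.141, 0.001, 1.615]
contact_force: [0.2, 0.2, -2.6]
finger_gap: 0.217
grip_force: 45.0
```

Call:
carry_out(increments=[[15,-25,7,0,0],[15,-25,7,0,0],[15,-25,7,0,0],[15,-22,9,0,0],[15,0,0,10,-2],[15,0,0,15,-1.85],[15,0,0,20,0],[15,0,0,17,0]])

```text
time_s: 8.97
ee_pos: [0.6586, 0.0464, 0.159]
tool_rot: [-3.141, 0.0, 1.682]
contact_force: [-0.4, 1.0, -2.8]
finger_gap: 0.213
grip_force: 45.0
```

```bash
python3 - <<'E'
from h import *
t=viewer.capture("top");s=viewer.capture("side");print(manip.state()["ee_pos"],manip.state()["tool_rot"],manip.state()["contact_force"])
a=cv2.resize(s[120:300,140:350],(700,600),interpolation=2)
cv2.imwrite("pics/a3.png",a);cv2.imwrite("pics/a3t.png",t)
E
```

```text
[0.6561 0.0471 0.1559] [-3.1337 -0.0013  1.682 ] [-0.0866  0.3754 -3.5513]
```

View pics/a3.png

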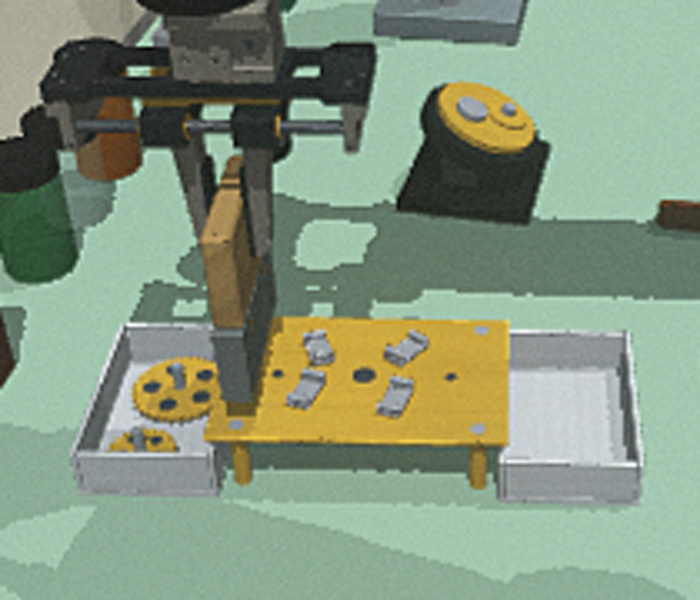

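The scraper hangs upright above the wheel-tray end of the plate (blade foot at crop (240,405)). All four chips, at x 290–430, are on its pan side. I'll lower it gently to contact.

Call:
carry_out(increments=[[15,0,0,3,0],[15,0,0,3,0],[15,0,0,3,0],[15,0,0,2,0],[15,0,0,2,0],[15,0,0,2,0],[15,0,0,0,0],[15,0,0,0,0]])

```text
time_s: 9.73
ee_pos: [0.6589, 0.048, 0.1456]
tool_rot: [-3.142, -0.0, 1.683]
contact_force: [-0.2, 0.3, -2.8]
finger_gap: 0.218
grip_force: 45.0
```

Call:
carry_out(increments=[[15,0,0,2,0],[15,0,0,2,0],[15,0,0,1,0],[15,0,0,1,0],[15,0,0,1,0],[15,0,0,1,0],[15,0,0,0,0],[15,0,0,0,0]])

```text
time_s: 10.4
ee_pos: [0.6589, 0.0479, 0.1375]
tool_rot: [-3.141, -0.0, 1.683]
contact_force: [-1.2, -0.1, -3.4]
finger_gap: 0.213
grip_force: 45.0
```

Call:
carry_out(increments=[[15,0,0,0.5,0],[15,0,0,0.5,0],[15,0,0,0.5,0],[15,0,0,0.5,0],[15,0,0,0,0],[15,0,0,0,0],[15,0,0,0,0],[15,0,0,0,0]])

```text
time_s: 11.07
ee_pos: [0.6589, 0.048, 0.1357]
tool_rot: [3.141, -0.0, 1.683]
contact_force: [-0.6, -0.6, -2.8]
finger_gap: 0.214
grip_force: 45.0
```

Call:
carry_out(increments=[[15,0,0,0.5,0],[15,0,0,0.5,0],[15,0,0,0.5,0],[15,0,0,0.5,0],[15,0,0,0,0],[15,0,0,0,0],[15,0,0,0,0],[15,0,0,0,0]])

```text
time_s: 11.73
ee_pos: [0.6589, 0.048, 0.1336]
tool_rot: [3.142, -0.0, 1.683]
contact_force: [0.1, 0.5, -2.8]
finger_gap: 0.213
grip_force: 45.0
```

Call:
carry_out(increments=[[15,0,0,0.5,0],[15,0,0,0.5,0],[15,0,0,0,0],[15,0,0,0,0],[15,0,0,0,0],[15,0,0,0,0],[15,0,0,0,0],[15,0,0,0,0]])

```text
time_s: 12.4
ee_pos: [0.6589, 0.048, 0.1326]
tool_rot: [-3.142, -0.0, 1.683]
contact_force: [-0.3, -0.1, -2.4]
finger_gap: 0.215
grip_force: 45.0
```

Call:
carry_out(increments=[[15,0,0,0.5,0],[15,0,0,0.5,0],[15,0,0,0,0],[15,0,0,0,0],[15,0,0,0,0],[15,0,0,0,0],[15,0,0,0,0],[15,0,0,0,0]])

```text
time_s: 13.07
ee_pos: [0.6591, 0.0479, 0.1324]
tool_rot: [3.141, 0.0, 1.683]
contact_force: [-2.1, -0.1, 5.4]
finger_gap: 0.216
grip_force: 45.0
```

Call:
carry_out(increments=[[15,0,0,0.5,0],[15,0,0,0.5,0],[15,0,0,0,0],[15,0,0,0,0],[15,0,0,0,0],[15,0,0,0,0],[15,0,0,0,0],[15,0,0,0,0]])

```text
time_s: 13.73
ee_pos: [0.6591, 0.0479, 0.1324]
tool_rot: [3.141, 0.0, 1.683]
contact_force: [-5.4, 0.2, 9.6]
finger_gap: 0.214
grip_force: 45.0
```

Call:
carry_out(increments=[[15,0,0,-0.9,0],[15,0,-3,0,0],[15,0,-5,0,0],[15,0,-6,0,0],[15,0,-6,0,0],[15,0,-6,0,0],[15,0,-6,0,0],[15,0,-6,0,0]])

```text
time_s: 14.4
ee_pos: [0.6214, 0.0435, 0.1325]
tool_rot: [3.139, 0.001, 1.683]
contact_force: [-2.5, -1.2, 1.1]
finger_gap: 0.216
grip_force: 45.0
```

Call:
carry_out(increments=[[15,0,-6,0,0],[15,0,-6,0,0],[15,0,-6,0,0],[15,0,-6,0,0],[15,0,-6,0,0],[15,0,-6,0,0],[15,0,-6,0,0],[15,0,-6,0,0]])

```text
time_s: 15.07
ee_pos: [0.5739, 0.0381, 0.1325]
tool_rot: [3.139, 0.001, 1.683]
contact_force: [1.2, 1.6, 0.8]
finger_gap: 0.214
grip_force: 45.0
```

```bash
python3 - <<'E'
from h import *
s=viewer.capture("side");print(manip.state()["ee_pos"],manip.state()["tool_rot"],manip.state()["contact_force"])
a=cv2.resize(s[150:290,160:350],(800,590),interpolation=2)
cv2.imwrite("pics/a4.png",a)
E
```

```text
[0.5727 0.038  0.1324] [3.1406 0.0008 1.6829] [ 2.2245 -1.0091  1.262 ]
```

View pics/a4.png

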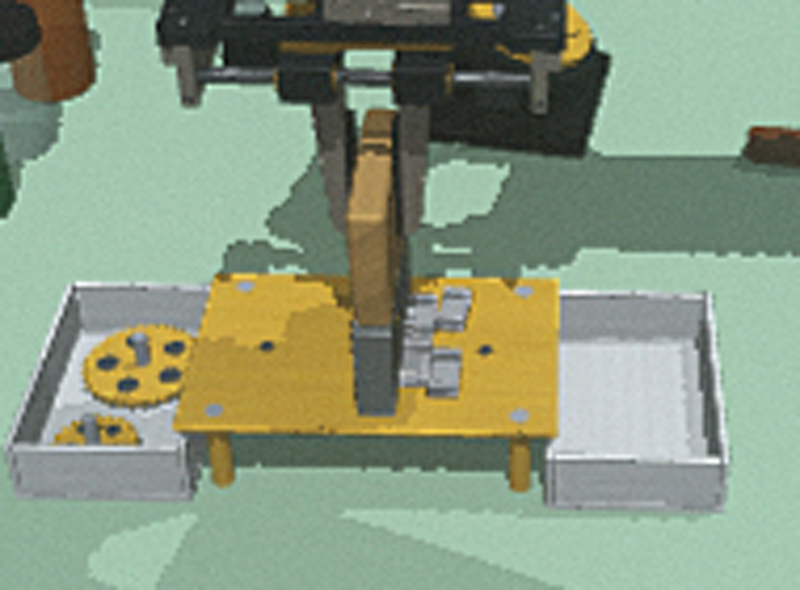

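The blade at crop (375,370) is pushing all four chips, which are bunched at (400–470, 290–395). None are left behind it, so I'll carry on over the edge.

Call:
carry_out(increments=[[15,0,-6,0,0],[15,0,-6,0,0],[15,0,-6,0,0],[15,0,-6,0,0],[15,0,-6,0,0],[15,0,-6,0,0],[15,0,-6,0,0],[15,0,-6,0,0]])

```text
time_s: 15.78
ee_pos: [0.5265, 0.0327, 0.1324]
tool_rot: [3.138, 0.001, 1.683]
contact_force: [15.4, 0.9, -1.1]
finger_gap: 0.214
grip_force: 45.1
```

Call:
carry_out(increments=[[15,0,-6,0,0],[15,0,-6,0,0],[15,0,-6,0,0],[15,0,-6,0,0],[15,0,-6,0,0],[15,0,-6,0,0],[15,0,-6,0,0],[15,0,-6,0,0]])

```text
time_s: 16.45
ee_pos: [0.4786, 0.0273, 0.1323]
tool_rot: [3.139, 0.001, 1.683]
contact_force: [-1.1, -2.0, 6.3]
finger_gap: 0.213
grip_force: 45.0
```

Call:
carry_out(increments=[[15,0,-4,0,0],[15,0,0,0,0],[15,0,0,0,0],[15,0,0,0,0],[15,0,0,0,0],[15,0,0,0,0],[15,0,0,0,0],[15,0,0,0,0]])

```text
time_s: 17.12
ee_pos: [0.4743, 0.0271, 0.1323]
tool_rot: [3.14, 0.0, 1.683]
contact_force: [2.1, -0.7, 9.7]
finger_gap: 0.213
grip_force: 45.0
```

```bash
python3 - <<'E'
from h import *
s=viewer.capture("side");print(manip.state()["ee_pos"],manip.state()["tool_rot"],manip.state()["contact_force"])
a=cv2.resize(s[150:290,160:350],(800,590),interpolation=2)
cv2.imwrite("pics/a5.png",a)
# pan interior dark/edge content, and brightness just ahead of blade
u=np.array([.9938,.1115,0]);v=np.array([-.1115,.9938,0]);c=np.array([.58,.039,0])
g=cv2.cvtColor(s,cv2.COLOR_BGR2GRAY)
q=proj("side",[c-u*x+v*y+[0,0,z] for x,y,z in[(.1,.065,.05),(.1,-.065,.05),(.19,-.065,.038),(.19,.07,.038)]]);print(q)
E
```

```text
[0.4743 0.0271 0.1323] [3.1403 0.0004 1.6828] [ 1.8678 -0.7824  9.7687]
[[292.3148 251.5927]
 [292.5311 214.7943]
 [329.1008 219.2236]
 [333.5104 257.9273]]
```

Call:
carry_out(increments=[[15,0,0,-4,0],[15,0,0,-12,0],[15,0,0,-14,0],[15,0,0,-14,0],[15,0,0,-14,0],[15,0,0,-14,0],[15,0,0,-14,1.85],[15,0,0,-6,2]])

```text
time_s: 17.83
ee_pos: [0.472, 0.0275, 0.2228]
tool_rot: [-3.137, -0.001, 1.614]
contact_force: [-0.6, 0.7, -3.1]
finger_gap: 0.216
grip_force: 45.0
```

Call:
carry_out(increments=[[15,15,5,0,0],[15,20,7,0,0],[15,20,7,0,0],[15,20,7,0,0],[15,20,7,0,0],[15,20,7,0,0],[15,20,7,0,0],[15,20,7,0,0]])

```text
time_s: 18.5
ee_pos: [0.5182, 0.185, 0.2204]
tool_rot: [-3.133, 0.001, 1.616]
contact_force: [0.5, -1.4, -2.8]
finger_gap: 0.216
grip_force: 45.0
```

Call:
carry_out(increments=[[15,20,7,0,0],[15,20,7,0,0],[15,20,7,0,0],[15,20,7,0,0],[15,20,7,0,0],[15,20,7,0,0],[15,21.5,6.7,0,0],[15,0,0,0,0]])

```text
time_s: 19.17
ee_pos: [0.5608, 0.3303, 0.2199]
tool_rot: [-3.134, 0.001, 1.618]
contact_force: [-1.4, 0.4, -2.5]
finger_gap: 0.218
grip_force: 45.0
```

```bash
python3 - <<'E'
from h import *
s=viewer.capture("side");t=viewer.capture("top");print(manip.state()["ee_pos"],manip.state()["tool_rot"],manip.state()["contact_force"])
o=np.zeros((600,800,3),np.uint8)
o[:400,:400]=cv2.resize(s[190:290,260:360],(400,400),interpolation=2)
o[:400,400:]=cv2.resize(t[190:290,220:320],(400,400),interpolation=2)
o[400:,:400]=cv2.resize(s[195:295,155:355],(400,200),interpolation=2)
o[400:,400:]=cv2.resize(t[100:280,110:310],(222,200),interpolation=2) if 0 else cv2.resize(t[130:280,100:400],(400,200),interpolation=2)
cv2.imwrite("pics/a6.png",o)
E
```

```text
[0.5611 0.3275 0.2205] [-3.1349  0.0027  1.617 ] [-0.6734  0.3788 -3.0147]
```

View pics/a6.png

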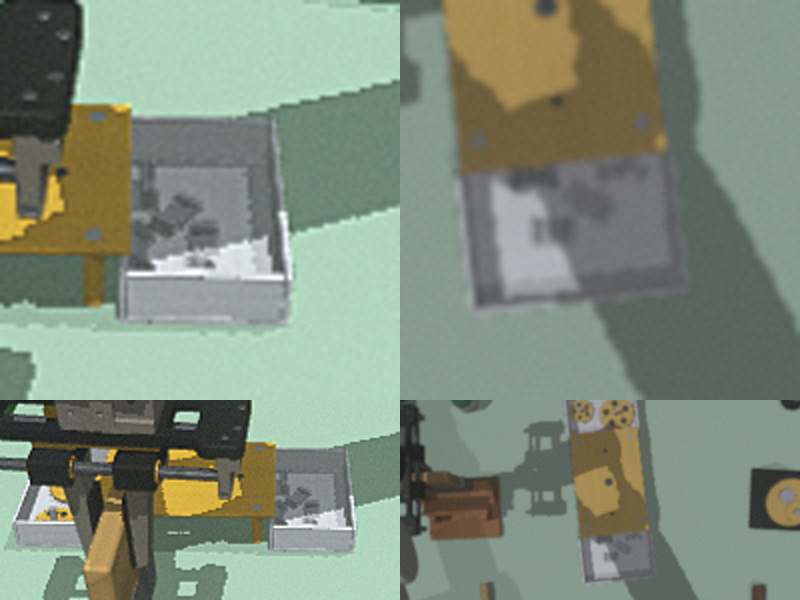

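All four chips are in the pan: top-crop (530,178), (590,200), (550,232), (625,170), and side-crop (143,190), (180,208), (155,240), (200,230). The plate is clean and the wheels are untouched. I'll check the height of the two chips by the near wall and lower toward the rack.

```bash
python3 - <<'E'
from h import *
print(tri([(252.5,234.5),(276.2,232.5),(267.5,240),(257.5,248)],[(298.7,250),(295.7,237.5),(305,242),(310,247.5)]))
print(manip.state()["ee_pos"],manip.state()["joint_vel"])
E
```

```text
[[ 0.4666  0.0506  0.0171  0.0075]
 [ 0.476  -0.0105  0.0007  0.0004]
 [ 0.4538  0.0121  0.0089  0.0047]
 [ 0.4366  0.0379  0.0166  0.0023]]
[0.5611 0.3275 0.2205] [-0.0244 -0.0248  0.0087 -0.0047 -0.0061 -0.002 ]
```

Call:
carry_out(increments=[[15,0,0,10,0],[15,0,0,15,0],[15,0,0,15,0],[15,0,0,15,0],[15,0,0,15,0],[15,0,0,15,0],[15,0,0,5,0],[15,0,0,0,0]])

```text
time_s: 19.93
ee_pos: [0.5613, 0.3263, 0.1305]
tool_rot: [-3.136, 0.002, 1.615]
contact_force: [0.1, -0.2, -2.4]
finger_gap: 0.217
grip_force: 45.0
```

Call:
carry_out(increments=[[15,0,0,3,0],[15,0,0,3,0],[15,0,0,2,0],[15,0,0,1,0],[15,0,0,1,0],[15,0,0,0,0],[15,0,0,0,0],[15,0,0,0,0]])

```text
time_s: 20.6
ee_pos: [0.5635, 0.328, 0.1237]
tool_rot: [3.141, -0.0, 1.616]
contact_force: [-0.3, -1.0, -2.4]
finger_gap: 0.215
grip_force: 45.0
```

Call:
carry_out(increments=[[15,0,0,0.5,0],[15,0,0,0.5,0],[15,0,0,0.5,0],[15,0,0,0.5,0],[15,0,0,0,0],[15,0,0,0,0],[15,0,0,0,0],[15,0,0,0,0]])

```text
time_s: 21.27
ee_pos: [0.5634, 0.328, 0.1215]
tool_rot: [3.142, -0.0, 1.616]
contact_force: [0.1, -1.0, -2.5]
finger_gap: 0.216
grip_force: 45.0
```

Call:
carry_out(increments=[[15,0,0,0.5,0],[15,0,0,0.5,0],[15,0,0,0.5,0],[15,0,0,0.5,0],[15,0,0,0.5,0],[15,0,0,0,0],[15,0,0,0,0],[15,0,0,0,0]])

```text
time_s: 21.93
ee_pos: [0.5634, 0.328, 0.1191]
tool_rot: [-3.142, -0.0, 1.616]
contact_force: [-0.9, -1.0, -1.4]
finger_gap: 0.217
grip_force: 45.0
```

Call:
carry_out(increments=[[15,0,0,0.5,0],[15,0,0,0.5,0],[15,0,0,0.5,0],[15,0,0,0,0],[15,0,0,0,0],[15,0,0,0,0],[15,0,0,0,0],[15,0,0,0,0]])

```text
time_s: 22.6
ee_pos: [0.5635, 0.328, 0.119]
tool_rot: [3.141, 0.0, 1.616]
contact_force: [-3.1, -1.7, 7.1]
finger_gap: 0.215
grip_force: 45.0
```

Call:
carry_out(increments=[[19,0,0,-1,0],[22,0,0,0,0],[24,0,0,0,0],[26,0,0,0,0],[28,0,0,0,0],[30,0,0,0,0],[30,0,0,0,0],[30,0,0,0,0]], squeeze=15)

```text
time_s: 23.27
ee_pos: [0.5634, 0.328, 0.1184]
tool_rot: [-3.142, 0.0, 1.616]
contact_force: [-0.4, 0.6, 0.0]
finger_gap: 0.328
grip_force: 0.1
```

Call:
carry_out(increments=[[32,0,-2,0,0],[34,0,-2,0,0],[36,0,-2,0,0],[38,0,-2,0,0],[40,0,-2,0,0],[42,0,-2,0,0],[44,0,-2,0,0],[46,0,-2,0,0]])

```text
time_s: 23.93
ee_pos: [0.5471, 0.3273, 0.1185]
tool_rot: [-3.142, 0.0, 1.616]
contact_force: [-1.3, 0.4, -0.0]
finger_gap: 0.496
grip_force: 0.2
```

Call:
carry_out(increments=[[48,0,-2,0,0],[50,0,-2,0,0],[52,0,-2,0,0],[52,0,-2,0,0],[52,0,-2,0,0],[52,0,-2,0,0],[52,0,-2,0,0],[52,0,-2,0,0]])

```text
time_s: 24.6
ee_pos: [0.5312, 0.3265, 0.1185]
tool_rot: [-3.142, 0.0, 1.616]
contact_force: [-0.8, -0.3, -0.6]
finger_gap: 0.567
grip_force: 0.3
```

Call:
carry_out(increments=[[52,0,-2,0,0],[52,0,-2,0,0],[52,0,-2,0,0],[52,0,-2,0,0],[52,0,-2,0,0],[54,0,-2,0,0],[56,0,-2,0,0],[58,0,-2,0,0]])

```text
time_s: 25.27
ee_pos: [0.5153, 0.3258, 0.1186]
tool_rot: [3.141, -0.0, 1.616]
contact_force: [0.3, 0.4, -0.3]
finger_gap: 0.63
grip_force: 0.0
```

Call:
carry_out(increments=[[62,0,-1,0,0],[66,0,-1,0,0],[70,0,-1,0,0],[76,0,-1,0,0],[84,0,-1,0,0],[91.9,0,-1,0,0],[91.9,0,0,0,0],[91.9,0,0,0,0]])

```text
time_s: 25.93
ee_pos: [0.5094, 0.3255, 0.1185]
tool_rot: [3.141, -0.0, 1.616]
contact_force: [-0.8, -0.5, -0.4]
finger_gap: 0.998
grip_force: 0.0
```

Call:
carry_out(increments=[[91.9,0,0,0,0],[91.9,0,0,-5,0],[91.9,0,0,-15,0],[91.9,0,0,-20,0],[91.9,0,0,-20,0],[91.9,0,0,-20,0],[91.9,0,0,-20,0],[91.9,0,0,0,0]])

```text
time_s: 26.6
ee_pos: [0.5119, 0.3266, 0.224]
tool_rot: [3.133, -0.003, 1.616]
contact_force: [-0.1, 0.7, 0.6]
finger_gap: 1.001
grip_force: 0.0
```

```bash
python3 - <<'E'
from h import *
s=viewer.capture("side");t=viewer.capture("top");print(manip.state()["ee_pos"],manip.state()["contact_force"],manip.state()["finger_gap"])
s0=cv2.imread("pics/side0.png");t0=cv2.imread("pics/top0.png")
# grip end face (light wood) centroid before/after, both views
def lit(im,r):
    y0,y1,x0,x1=r;h=cv2.cvtColor(im[y0:y1,x0:x1],cv2.COLOR_BGR2HSV)
    return h
E1=np.array([[.4997,.3262,.1311]]);print(proj("side",E1),proj("top",E1))
for n,a,b,r in(("side",s0,s,(283,350,228,275)),("top",t0,t,(200,240,112,180))):
    y0,y1,x0,x1=r;A,B=a[y0:y1,x0:x1],b[y0:y1,x0:x1]
    print(n,"mean absdiff",np.abs(A.astype(int)-B).mean())
    ga,gb=[cv2.GaussianBlur(cv2.cvtColor(i,cv2.COLOR_BGR2GRAY),(0,0),1).astype(np.float32) for i in(A,B)]
    print(cv2.phaseCorrelate(ga,gb,cv2.createHanningWindow(ga.shape[::-1],cv2.CV_32F)))
    for im in(A,B):
        h=cv2.cvtColor(im,cv2.COLOR_BGR2HSV);m=cv2.inRange(h,(12,60,120),(25,170,255));M=cv2.moments(m,True)
        print(M["m00"],M["m10"]/max(M["m00"],1)+x0,M["m01"]/max(M["m00"],1)+y0)
E
```

```text
[0.5098 0.3257 0.219 ] [ 0.3703  0.5062 -1.4782] 1.0016083387014825
[[259.6019 313.5826]] [[133.2805 221.3078]]
side mean absdiff 19.175293744045728
((0.546533427510667, 0.0034892224926537097), 0.9050093621567443)
1137.0 258.4784520668426 324.6358839050132
1491.0 255.96780684104627 323.6143527833669
top mean absdiff 11.925490196078432
((0.0303426389999899, 0.875549909857547), 0.9286062200864156)
442.0 142.64253393665157 223.15384615384616
288.0 144.92361111111111 223.17013888888889
```

The scraper matches its starting look to within about 1 px (roughly 2 mm) in both views and the gripper is clear, so I'm handing in.

```bash
python3 -c "
from cell import manip
print(manip.sign_off())"
```

```text
the job is handed in; nothing more can be done
None
```

The job is handed in at about 27 s of the 61 s allowed; no verdict came back. By the cameras, all four chips lie in the empty pan, the scraper leans in its rack within about 2–3 mm of how it started, and the gripper is clear.

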